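# Make up the part kits for two crane-control enclosures

### The arm

A 6-joint arm with a two-finger parallel gripper is mounted at the origin on the work surface. World frame = base frame: x ahead of the robot, y to its left, z up, the work surface at z = 0. Lengths are in m, angles in rad, forces in N, time in s.
With the tool pointing down it reaches from about 0.35 to 0.8 m from the base axis. Payload 7.3 kg.
Tool frame: the origin (TCP) lies between the finger pads; the fingertips stand 25 mm ahead of it and the grasp point (between the pads) lies 6 mm ahead of it (r.tip_extent is the distance from the TCP to the fingertips, in m); z points along the fingers, y is the direction in which the jaws open and shut (so a half turn about z gives the same grasp; the last joint's range is limited). The gripper opens to 85 mm and grips with 20 to 120 N. Pads are 22 mm wide; open, the fingers measure 114 mm over their backs; the gripper's body (76 mm by 85 mm) begins 54 mm behind the grasp point. The pads swing forward as they close: fully open they stand 13 mm farther back than shut.
Start: joints at [1.029, 0.342, 1.524, -0, 1.275, -0.146], TCP at [0.202, 0.484, 0.256] pointing down, gripper open.
Joint ranges: [-2.53, 2.53], [-0.77, 2.02], [0.04, 2.7], [-1, 4.14], [0.28, 2.66], [-3.11, 3.11]. Speed limits (rad/s): [2.57, 2.57, 3.14, 3.14, 3.14, 3.14].

### API

Orientations are given as a unit quaternion [x, y, z, w].
In Python, from workcell import r, command_gripper, optics gives the robot as it stands. The module is installed in compiled form; this text tells all that it offers. Calls block until the motion is done:
- r.reach(position, orientation): joint-space move of the TCP to a pose.
- r.move_straight(position, orientation=None, speed=0.15, max_force=None): straight line of the TCP; orientation=None keeps the orientation; speed is the mean speed in m/s. With max_force (N) it stops when the force on the tool has changed by that much, and returns True; else False.
- r.movej(angles): joint-space move.
- command_gripper(opening, force=None): finger opening in m; force is the grip in N (None keeps the last); returns when the fingers have stopped.
- r.hold(seconds).
- r.solve_ik(position, orientation): joint angles nearest the present ones, or None.
- r.read_state(): the state.
- optics.get_image(name): name is "side" or "top"; returns (picture, depth): 480x640x3 uint8, red, green, blue; 480x640 float32, m along the optical axis (not along the pixel's ray), 0 where there is no reading.
- optics.camera_model(name): a dict with "K" (3x3 intrinsics, pixels), "R" (3x3) and "t" (3): a world point X has camera coordinates R X + t. Camera axes: x right, y down, z forward; pixel columns grow to the right and rows downward; lengths in m; the calibration is good to about 2 mm. A picture is of the moment at which its call begins. camera_model takes no time and is no camera call.
A pose or a line that the arm cannot do raises r.PlanningError and nothing moves.
- r.finish_job(): hands the job in, once; it reports no verdict.
The state is a dict: "time_s": time; "joint_positions": joint angles; "dq": joint speeds; "tau": joint torques, N m; "eef_pos": TCP position; "eef_rot": TCP orientation; "contact_force": force on the tool from outside, world axes, zero at the start; "torque": the same for the moment, N m; "grip_width": finger opening in m.
Only numpy, scipy, OpenCV 4.12 (cv2) and the standard library are available. Lean on these libraries where they do the work, as an engineer would, in place of code of your own. Each camera call takes 0.05 s, during which the arm holds its last target. There are 200 camera calls.

### The job

Make up the two kits from the stock in the white tray. Into the blue tray with the long two-hole pendant housing go the selector switch, the twin push-button and the large cable gland; into the blue tray with the short one-hole stop-station housing go the red mushroom stop button and the small cable gland. Set each part down upright, without dropping it, one to a small compartment; leave the key switch standing in the stock, and do not shift it, the screwdriver or the mouse.

Things in the scene. Friction and masses are not known exactly. Their poses are not given: they have to be found in the camera images.
- stop_button: Emergency-stop unit, 80 g: round red mushroom head, 40 mm across, 52 to 70 mm above the underside; 30 mm bezel under it. Stands on a black contact block 28 (x) x 38 (y) x 31 mm tall. Origin: centre of the underside, z up. Grip the head's rim from any side about 60 mm up. Starts upright in the white stock tray (fixed, lip 14 mm high).
- selector: Selector-switch unit, 70 g: round steel bezel 30 mm across, 42 to 54 mm up, with a black bar handle (9 x 26 mm, along y) on top to 69 mm. Stands on a black contact block 28 (x) x 38 (y) x 31 mm tall. Origin: centre of the underside, z up. Grip across its x (30 mm) about 49 mm up. Starts upright in the stock tray, turned any way.
- twin_button: Twin push-button unit, 80 g: oblong steel bezel 30 (x) x 56 (y) mm, 42 to 54 mm up, with a white and a black square cap side by side, top at 58 mm. Stands on a black contact block 28 (x) x 38 (y) x 31 mm tall. Origin: centre of the underside, z up. Grip across its x (30 mm) about 49 mm up. Starts upright in the stock tray, turned any way.
- large_gland: Large metal cable gland, 110 g, upright on its thread in the stock tray: hexagon 36 mm across flats (two flats face +-x, the others every 60 degrees), 12 to 44 mm up, domed top at 50 mm with a dark round mouth; thread 32 mm across below. Origin: centre of the underside, z up. Grip across flats about 33 mm up.
- small_gland: Small metal cable gland, 45 g, the same form: hexagon 24 mm across flats (two flats face +-x, the others every 60 degrees), 10 to 34 mm up, domed top at 40 mm; thread 20 mm across below. Origin: centre of the underside, z up. Grip across flats about 32 mm up. Upright in the stock tray.
- key_switch: Key-switch unit, not wanted in either kit: round steel bezel 30 mm across like the selector's, but with a thin steel key upright in it, top at 79 mm. Stands on a black contact block 28 (x) x 38 (y) x 31 mm tall. Origin: centre of the underside, z up. In the stock tray, where the six parts stand in two rows of three, about 88 mm apart, in any order.
- pendant_tray: Blue kit tray, fixed, 210 (x) x 173 (y) mm, walls 14 mm high; origin: centre of its underside, z up. Floor 3 mm thick. On its +y side three small compartments, each 66 x 66 mm inside, centred at x = -69, 0, +69, y = +50.5 mm. Its -y half holds the long yellow pendant housing with two round holes, 168 x 72 mm, top at z = 39 mm, edge at y = +1.5 mm.
- station_tray: Blue kit tray, fixed, 210 (x) x 173 (y) mm, walls 14 mm high; origin: centre of its underside, z up. Floor 3 mm thick. On its +y side three small compartments, each 66 x 66 mm inside, centred at x = -69, 0, +69, y = +50.5 mm. Its -y half holds the short yellow stop-station housing with one round hole, 80 x 72 mm, top at z = 37 mm, edge at y = +1.5 mm.
- screwdriver: Loose screwdriver with a red handle, 170 mm long, lying on the bench beyond the trays, at the right; a bystander.
- mouse: Loose black computer mouse, 105 x 60 mm, 31 mm high, on the bench beyond the trays, at the left; a bystander.
Not all that is in view belongs to the job. Leave any yellow look-alike of the twin_button alone.

How it is judged:
By the outcome, as a careful person would: the job done as asked, in the order asked, and still so for the second after the job is handed in, with the robot touching nothing.
It also fails if it takes over 136 s, if anything falls off the work surface, if the arm or the gripper's body presses on something with over 40 N, if the wrist force passes 120 N, or if a joint passes its speed limit or range.

## Working session

There is one attempt and no reset: what is moved stays moved. The work goes in short steps, each a Python script; the robot and the scene stay as the last script left them, time stands still between calls to the robot, and variables do not carry over. Pictures are saved under pics/ and viewed, about 12 in all and at most 16, crops included, and the job is handed in when it is done.

```bash
mkdir -p pics
python3 - <<'E'
from workcell import r, command_gripper, optics
import cv2,numpy as np
for n in("top","side"):
    p,d=optics.get_image(n); cv2.imwrite(f"pics/{n}0.png",p[:,:,::-1]); np.save(f"{n}0.npy",d)
    m=optics.camera_model(n); print(n,m["K"],m["R"],m["t"], -m["R"].T@m["t"])
print(r.read_state()["time_s"],r.read_state()["eef_rot"],r.tip_extent)
E
```

```text
top [[472.81024962   0.         318.68525858]
 [  0.         472.81024962 238.97709387]
 [  0.           0.           1.        ]] [[-3.61892832e-04 -9.99868647e-01 -1.62036173e-02]
 [-9.97828059e-01  1.42841348e-03 -6.58568399e-02]
 [ 6.58713349e-02  1.61445909e-02 -9.97697509e-01]] [0.07653869 0.56530213 1.28022322] [0.47977201 0.05505247 1.31574473]
side [[530.5539263    0.         320.18641504]
 [  0.         530.5539263  242.57797263]
 [  0.           0.           1.        ]] [[ 0.9491041  -0.31485135 -0.00836873]
 [-0.25022193 -0.73761225 -0.62715003]
 [ 0.19128616  0.5973247  -0.77885352]] [-0.51328306  0.20475643  1.0213137 ] [ 0.34303043 -0.62063292  0.91957125]
0.1 [ 1.96589669e-01  9.80485599e-01 -6.54747594e-04 -2.51743979e-04] 0.025
```

View pics/top0.png

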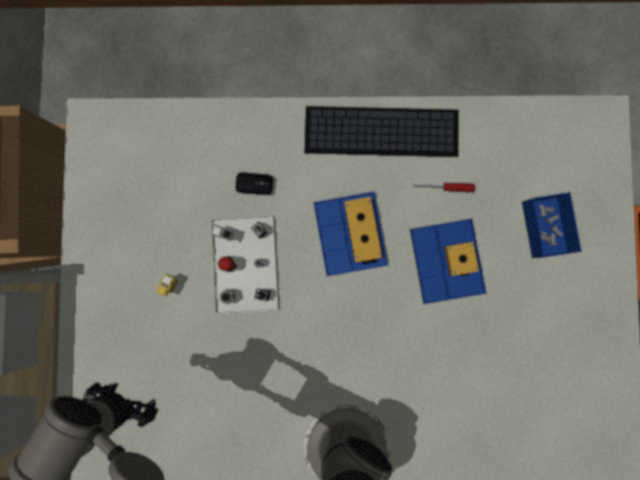

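View pics/side0.png

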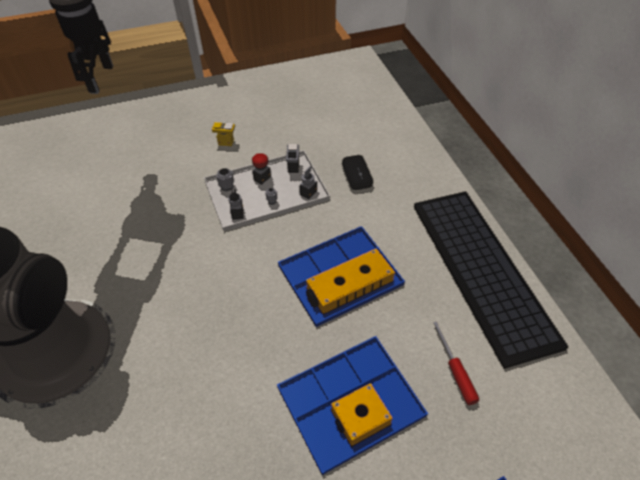

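The top view shows the stock tray at about (245,264), the pendant tray at (351,233), the station tray at (448,261), the yellow look-alike at (167,284), and a second blue bin at (551,225), which is not ours. I'll crop the stock tray in both views to identify the parts.

Run:
```python
import cv2,numpy as np
a=cv2.imread("pics/top0.png")[210:318,205:285]; b=cv2.imread("pics/side0.png")[135:235,200:335]
a=cv2.resize(a,None,fx=5,fy=5,interpolation=cv2.INTER_CUBIC); b=cv2.resize(b,None,fx=2.9,fy=2.9,interpolation=cv2.INTER_CUBIC)
o=np.zeros((560,800,3),np.uint8); o[:a.shape[0],:400]=a; o[:b.shape[0],405:405+b.shape[1]]=b[:, :395]
cv2.imwrite("pics/crop0.png",o)
```

```text
(no output)
```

View pics/crop0.png

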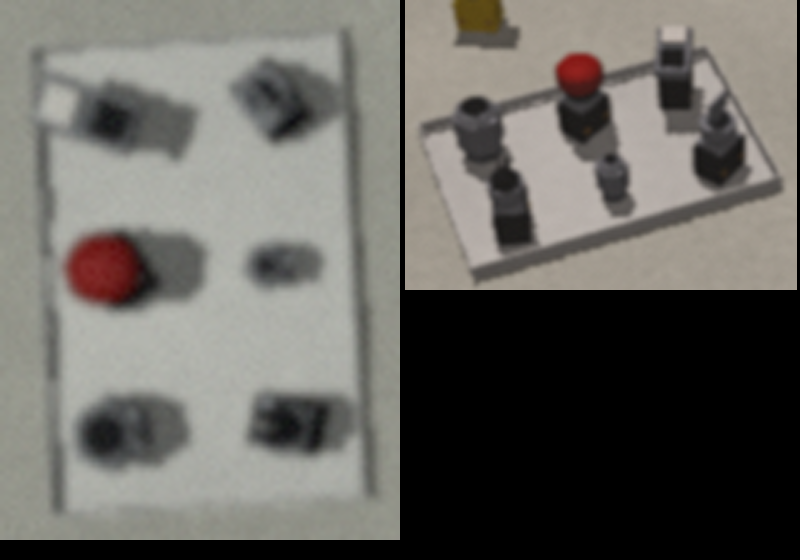

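Identification, full top-image pixels: twin (222,232), with its yellow look-alike at (167,284) outside the tray. Stop button (226,264); the red screwdriver handle at (460,187) is not it. Large gland (226,296) and small gland (259,263). Selector (262,295), with a black bar handle, as opposed to the key switch (260,230), which shows a thin upright spike in the side view. Next I measure positions by depth and rays.

```bash
cat > vis.py <<'E'
import cv2,numpy as np
from workcell import r, command_gripper, optics
def cloud(n,d=None,p=None):
    if d is None: p,d=optics.get_image(n)
    m=optics.camera_model(n); v,u=np.mgrid[:480,:640]
    c=np.dstack([(u-m["K"][0,2])/m["K"][0,0],(v-m["K"][1,2])/m["K"][1,1],np.ones_like(d)])*d[...,None]
    return (c-m["t"])@m["R"], p, d>0
def ray(n,uv,z):
    m=optics.camera_model(n); uv=np.atleast_2d(uv).astype(float)
    w=np.c_[uv,np.ones(len(uv))]@np.linalg.inv(m["K"]).T@m["R"]; o=-m["R"].T@m["t"]
    return (o+w*((z-o[2])/w[:,2])[:,None])[:,:2]
E
python3 - <<'E'
from vis import *
P={}
for n in("top","side"):
    p=cv2.imread(f"pics/{n}0.png"); d=np.load(f"{n}0.npy"); W,_,ok=cloud(n,d,p); P[n]=(W,p,ok)
    bench=ok&(np.hypot(W[...,0]-.35,W[...,1]-.35)<.04); print(n,"bench z",W[bench][:,2].mean(),W[bench][:,2].std())
    hsv=cv2.cvtColor(p,cv2.COLOR_BGR2HSV)
    masks={'blue':cv2.inRange(hsv,(100,120,40),(130,255,255)),'yellow':cv2.inRange(hsv,(15,120,80),(30,255,255))}
    for k,mk in masks.items():
        for c in cv2.findContours(mk,cv2.RETR_EXTERNAL,cv2.CHAIN_APPROX_NONE)[0]:
            if cv2.contourArea(c)<400: continue
            print(n,k,cv2.contourArea(c),"px",c.reshape(-1,2).mean(0).round(),end=' ')
            q=ray(n,c.reshape(-1,2),.014 if k=='blue' else .038)
            rc=cv2.minAreaRect((q*1000).astype(np.float32)); print(np.round(rc[0],1),np.round(rc[1],1),round(rc[2],1))
print("stock")
pix={'twin':(222,232),'stop':(226,264),'lgland':(226,296),'sgland':(259,263),'sel':(262,295),'key':(260,230)}
for k,uv in pix.items():
    c=ray("top",uv,.045)[0]
    for n in P:
        W,p,ok=P[n]; s=ok&(np.hypot(W[...,0]-c[0],W[...,1]-c[1])<.04)&(W[...,2]>.022)
        q=W[s]
        hi=q[q[:,2]>(.042 if k in('twin','stop','sel','key') else .022)]
        print(k,n,len(q),"zmax %.3f"%np.percentile(q[:,2],97),"mean",hi.mean(0).round(4),"min",hi.min(0).round(3),"max",hi.max(0).round(3))
W,p,ok=P['top']
np.savez('c.npz',W=W)
E
```

```text
top bench z 0.0010230355403217184 0.003946776931068768
top blue 3420.5 px [449. 261.] [ 505.7 -276.9] [203.7 169.8] 9.5
top blue 2664.5 px [551. 225.] [ 603.2 -561.3] [160.5 130.7] 8.8
top blue 4340.0 px [350. 233.] [581.5 -11.5] [204.1 168.1] 10.2
top yellow 734.5 px [461. 259.] [ 510.1 -308.4] [79.5 75.8] 10.0
top yellow 1524.0 px [363. 229.] [589.9 -43.6] [166.9  72.3] 10.1
side bench z 0.0015774346111003166 0.003701965054614571
side blue 11036.5 px [349. 404.] [ 504.3 -281.2] [209.  173.6] 9.6
side blue 3203.0 px [339. 279.] [579.7 -15.7] [209.  175.4] 10.1
side yellow 2028.0 px [361. 413.] [ 509.1 -317. ] [81.6 77.5] 9.3
side yellow 2598.0 px [351. 281.] [588.7 -53.5] [173.1  84.2] 10.2
side yellow 2643.0 px [148.  54.] [301.9 950.9] [259.1 234.2] 85.8
stock
twin top 235 zmax 0.063 mean [0.5823 0.3346 0.0575] min [0.56  0.306 0.046] max [0.604 0.365 0.068]
twin side 288 zmax 0.062 mean [0.5789 0.3271 0.0564] min [0.558 0.302 0.043] max [0.603 0.364 0.064]
stop top 210 zmax 0.075 mean [0.4992 0.3231 0.0698] min [0.48  0.305 0.054] max [0.518 0.343 0.078]
stop side 361 zmax 0.074 
[... 182 characters left out ...]
nd side 262 zmax 0.055 mean [0.4079 0.3139 0.0429] min [0.388 0.301 0.022] max [0.429 0.338 0.056]
sgland top 73 zmax 0.045 mean [0.5015 0.2395 0.0385] min [0.489 0.228 0.025] max [0.513 0.254 0.046]
sgland side 116 zmax 0.044 mean [0.499  0.2332 0.035 ] min [0.487 0.221 0.023] max [0.513 0.252 0.045]
sel top 156 zmax 0.073 mean [0.4165 0.2295 0.0617] min [0.403 0.216 0.047] max [0.43  0.244 0.076]
sel side 281 zmax 0.072 mean [0.4132 0.2225 0.0592] min [0.399 0.211 0.044] max [0.428 0.243 0.074]
key top 154 zmax 0.081 mean [0.5918 0.24   0.0605] min [0.579 0.227 0.044] max [0.606 0.254 0.084]
key side 308 zmax 0.079 mean [0.5895 0.2343 0.06  ] min [0.575 0.223 0.043] max [0.605 0.252 0.082]
```

Run:
```python
from vis import *
C={'twin':(.581,.334,.045,.08),'sel':(.4145,.228,.061,.09),'selbez':(.4145,.228,.045,.06),'lgland':(.409,.322,.03,.047),'key':(.59,.238,.072,.09)}
for n in("top","side"):
    Ws=[]
    for i in range(6):
        W,p,ok=cloud(n); Ws.append(np.where(ok[...,None],W,np.nan))
    W=np.nanmean(Ws,0)
    for k,(x,y,a,b) in C.items():
        q=W[(np.hypot(W[...,0]-x,W[...,1]-y)<.036)&(W[...,2]>a)&(W[...,2]<b)]*1000
        e,v=np.linalg.eigh(np.cov(q[:,:2].T)); rc=cv2.minAreaRect(q[:,:2].astype(np.float32))
        print(n,k,len(q),"PCA yaw of long axis",round(np.degrees(np.arctan2(v[1,1],v[0,1]))%180,1),"sd",np.sqrt(e).round(1),"rect",np.round(rc[0],1),np.round(rc[1],1),round(rc[2],1),"z",np.percentile(q[:,2],[5,95]).round())
    p=cv2.resize(p[205:320,200:290] if n=="top" else p[185:228,222:262],None,fx=5 if n=="top" else 10,fy=5 if n=="top" else 10,interpolation=cv2.INTER_CUBIC)
    p=cv2.convertScaleAbs(p,alpha=1.8); cv2.imwrite(f"pics/z_{n}.png",p[:,:,::-1])
a=cv2.imread("pics/z_top.png")[320:575,200:450];a=cv2.resize(a,None,fx=1.6,fy=1.6);b=cv2.imread("pics/z_side.png")
o=np.zeros((440,800,3),np.uint8);o[:a.shape[0],:a.shape[1]]=a;o[:b.shape[0],400:400+b.shape[1]]=b[:,:400];cv2.imwrite("pics/sel1.png",o)
```

```text
top twin 235 PCA yaw of long axis 70.1 sd [ 8.6 16.3] rect [582.8 335.5] [55.5 29.7] 71.6 z [53. 61.]
top sel 36 PCA yaw of long axis 76.9 sd [2.7 7.7] rect [415.7 230.7] [24.8  8.8] 76.5 z [68. 72.]
top selbez 63 PCA yaw of long axis 161.0 sd [7.8 9.2] rect [416.7 230.2] [26.5 28.7] 0.1 z [51. 59.]
top lgland 58 PCA yaw of long axis 74.3 sd [12.2 12.7] rect [410.6 324.9] [38.8 36.3] 7.7 z [34. 47.]
top key 15 PCA yaw of long axis 36.3 sd [1.2 7.4] rect [591.9 241. ] [22.5  3.5] 36.0 z [75. 82.]
side twin 233 PCA yaw of long axis 69.8 sd [ 8.7 17.3] rect [580.5 332.8] [57.5 29.8] 70.3 z [49. 61.]
side sel 47 PCA yaw of long axis 77.1 sd [2.7 8.1] rect [413.9 226.9] [25.4  8.3] 76.1 z [63. 72.]
side selbez 105 PCA yaw of long axis 174.8 sd [6.9 8.8] rect [413.4 225.7] [26.3 29.1] 87.7 z [47. 60.]
side lgland 110 PCA yaw of long axis 170.4 sd [ 7.4 12.1] rect [407.  317.4] [30.3 36.6] 65.3 z [31. 47.]
side key 28 PCA yaw of long axis 35.8 sd [0.7 7.5] rect [591. 238.] [23.8  2.9] 38.1 z [73. 81.]
```

View pics/sel1.png

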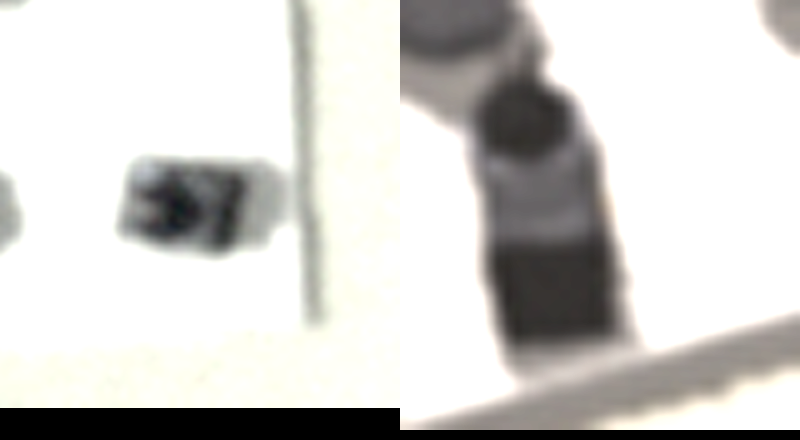

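Measurements agree with the given sizes (twin 56x30, handle 25x9, heights about +3 mm for the tray floor). The two views differ by about 4 mm in y, so I average them. Next I hover over the selector and look.

```bash
cat > ops.py <<'E'
from vis import *
from scipy.spatial.transform import Rotation as Ro
PT=(.5806,-.0136,10.1); ST=(.505,-.279,9.6)
def slot(T,x):
    a=np.radians(T[2]); return np.array(T[:2])+np.array([[np.cos(a),-np.sin(a)],[np.sin(a),np.cos(a)]])@[x,.0505]
def quat(deg,xyz):
    best=None
    for k in(0,180):
        a=np.radians(deg+k); y=np.array([np.cos(a),np.sin(a),0]); z=np.array([0,0,-1.]); 
        o=Ro.from_matrix(np.c_[np.cross(y,z),y,z]).as_quat(); q=r.solve_ik(xyz,o)
        if q is not None and (best is None or abs(q[5])<best[0]): best=(abs(q[5]),o)
    return best[1]
def st(msg):
    s=r.read_state(); print(msg,"t %.1f"%s["time_s"],"w %.1f"%(s["grip_width"]*1e3),"F",np.round(s["contact_force"],1),"tcp",np.round(s["eef_pos"],4))
    return s
UP=.20
def hover(xy,deg,z=UP):
    o=quat(deg,[*xy,z]); r.reach([*xy,z],o); return o
def pick(xy,deg,h,opening,force=40):
    hover(xy,deg); command_gripper(opening,force=20)
    z=h+.003+.006
    r.move_straight([*xy,z+.04],speed=.2)
    if r.move_straight([*xy,z],speed=.06,max_force=15): st("BLOCKED"); return False
    command_gripper(0,force=20); st("closed20"); command_gripper(0,force=force); st("closed")
    r.move_straight([*xy,z+.03],speed=.06); r.move_straight([*xy,UP],speed=.2); st("lifted")
def place(xy,deg,h,release):
    hover(xy,deg); z=h+.003+.006
    r.move_straight([*xy,z+.03],speed=.2); r.move_straight([*xy,z+.012],speed=.06); r.hold(.3)
    c=r.move_straight([*xy,z-.004],speed=.02,max_force=4); st(f"down contact={c}")
    command_gripper(release); r.hold(.2); p=r.read_state()["eef_pos"]
    r.move_straight([*xy,p[2]+.04],speed=.06); r.move_straight([*xy,UP],speed=.2); st("released")
E
python3 - <<'E'
from ops import *
hover((.4148,.2285),-13.3); command_gripper(.055,force=20); r.move_straight([.4148,.2285,.125],speed=.2); st("hover")
a=optics.get_image("top")[0][200:325,190:315]; b=optics.get_image("side")[0][110:235,190:315]
cv2.imwrite("pics/hov.png",cv2.resize(np.hstack([a,b]),None,fx=3.2,fy=3.2,interpolation=cv2.INTER_CUBIC)[:,:,::-1])
E
```

```text
hover t 2.9 w 54.8 F [-0.   0.1  0.1] tcp [0.4151 0.2286 0.1254]
```

View pics/hov.png

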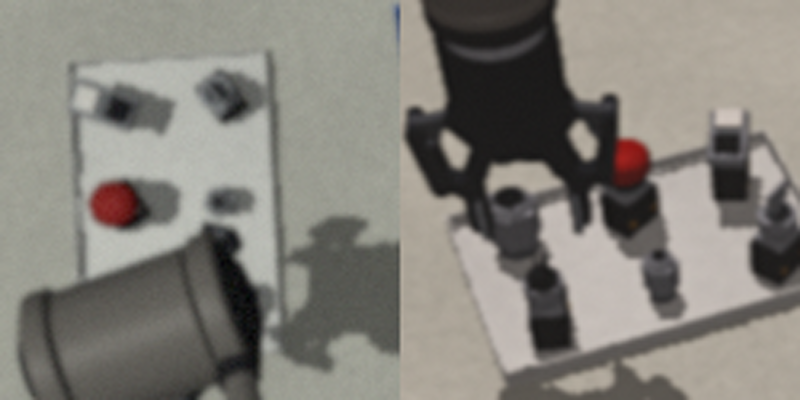

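The fingers straddle the selector (side view: fingertips at about x=480 and 585, part at 545). Picking it.

Run:
```python
from ops import *
pick((.4148,.2285),-13.3,.049,.055)
```

```text
closed20 t 5.4 w 28.9 F [-0.2 -0.1  4. ] tcp [0.415  0.2286 0.0584]
closed t 5.7 w 28.4 F [-1.1  0.5  5.2] tcp [0.415  0.2286 0.0585]
lifted t 7.0 w 28.4 F [-1.  -1.1 -1.7] tcp [0.4141 0.2282 0.1989]
```

Run:
```python
from ops import *
print(slot(PT,.069),slot(PT,0),slot(PT,-.069))
cv2.imwrite("pics/s_a.png",optics.get_image("side")[0][:,:,::-1])
place(slot(PT,.069),PT[2],.049,.05)
a=optics.get_image("top")[0][170:310,190:400]; b=optics.get_image("side")[0][100:335,200:420]
o=np.zeros((430,800,3),np.uint8)
a=cv2.resize(a,(400,267),interpolation=cv2.INTER_CUBIC); b=cv2.resize(b,(400,427),interpolation=cv2.INTER_CUBIC)
o[:267,:400]=a; o[:427,400:]=b; cv2.imwrite("pics/p1.png",o[:,:,::-1])
```

```text
[0.6396747  0.04821771] [0.57174398 0.03611741] [0.50381326 0.02401711]
down contact=True t 10.2 w 28.2 F [-1.1 -0.4  5.2] tcp [0.6396 0.0482 0.0595]
released t 12.2 w 49.8 F [ 0.4 -0.9 -1.3] tcp [0.639  0.0482 0.1987]
```

View pics/p1.png

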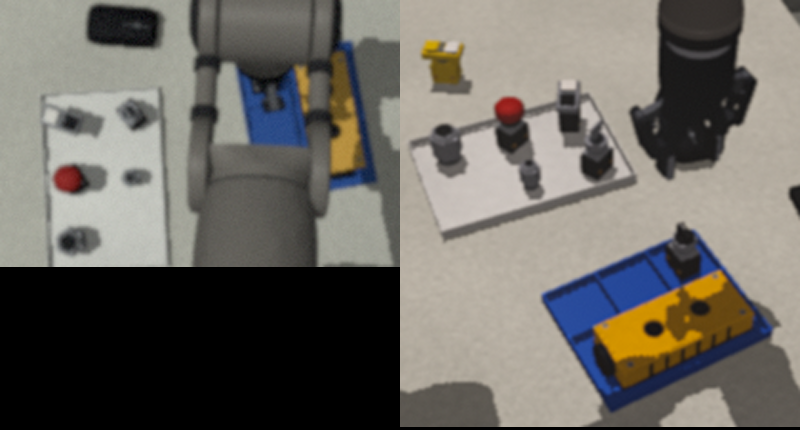

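The selector stands upright in the far compartment (684,255). Next, the twin button and then the large gland grip.

Run:
```python
from ops import *
pick((.5816,.3342),-20,.049,.052)
place(slot(PT,0),PT[2],.049,.044)
pick((.4098,.3215),-10+20,.033,.058)
```

```text
closed20 t 15.4 w 29.5 F [ 1.1 -0.8  2.8] tcp [0.582  0.3343 0.0586]
closed t 15.7 w 29.3 F [0.1 0.6 4.8] tcp [0.582  0.3344 0.0587]
lifted t 17.0 w 29.2 F [ 0.1  0.5 -1.4] tcp [0.5809 0.3339 0.1984]
down contact=True t 20.2 w 29.5 F [-0.2  0.4  3.9] tcp [0.5717 0.0361 0.0596]
released t 22.1 w 43.9 F [0.3 0.5 0.1] tcp [0.5711 0.0362 0.1988]
closed20 t 25.5 w 40.8 F [-1.7 -0.4  4.2] tcp [0.4099 0.3216 0.0425]
closed t 25.8 w 39.7 F [-2.1 -0.5  5.9] tcp [0.41   0.3216 0.0427]
lifted t 27.2 w 39.8 F [ 0.3  0.1 -0.2] tcp [0.4092 0.3211 0.1988]
```

The large gland reads 39.8 mm, so the jaws are on its corners. I'll set it back and regrip it turned 30°.

Run:
```python
from ops import *
cv2.imwrite("pics/g0.png",cv2.resize(optics.get_image("side")[0][60:360,180:430],(600,720)[::1],interpolation=cv2.INTER_CUBIC)[:600,:,::-1])
xy=(.4098,.3215)
place(xy,10,.033,.058)
pick(xy,-20,.033,.058)
```

```text
down contact=True t 29.6 w 39.9 F [-0.6 -0.4  5.6] tcp [0.4098 0.3215 0.0427]
released t 31.7 w 57.8 F [-0.1  1.2 -0.3] tcp [0.4092 0.3211 0.1989]
closed20 t 34.4 w 35.8 F [-0.6  0.3  2. ] tcp [0.4101 0.3217 0.0425]
closed t 34.6 w 35.8 F [ 0.2 -0.9  5.6] tcp [0.4101 0.3217 0.0425]
lifted t 36.0 w 35.1 F [-0.1  0.8 -1.4] tcp [0.4092 0.3211 0.1988]
```

View pics/g0.png

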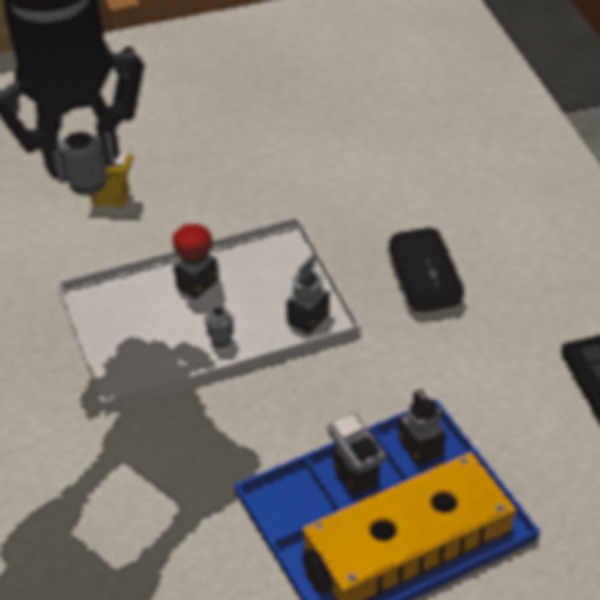

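Gripped on the flats now (35 mm). The twin stands upright at (357,455). Placing the gland, then doing the stop button and gripping the small gland.

Run:
```python
from ops import *
place(slot(PT,-.069),PT[2],.033,.05)
pick((.4983,.3218),10,.060,.062)
place(slot(ST,0),ST[2],.060,.056)
pick((.5005,.2375),90,.032,.045)
a=optics.get_image("side")[0][100:480,180:480]
cv2.imwrite("pics/g1.png",cv2.resize(a,None,fx=1.57,fy=1.57,interpolation=cv2.INTER_CUBIC)[:,:,::-1])
```

```text
down contact=True t 39.3 w 35.5 F [-0.2  0.4  6.6] tcp [0.5038 0.024  0.0435]
released t 41.4 w 50.0 F [-0.4  0.4 -0.7] tcp [0.5031 0.0241 0.1988]
closed20 t 44.5 w 39.0 F [ 0.7 -0.   2.9] tcp [0.4987 0.322  0.0696]
closed t 44.7 w 38.6 F [-1.3  0.   5.8] tcp [0.4987 0.322  0.0697]
lifted t 46.0 w 38.4 F [-0.8 -0.5 -1. ] tcp [0.4977 0.3215 0.1988]
down contact=True t 50.0 w 38.2 F [-0.9  0.7  4.6] tcp [ 0.4966 -0.2292  0.0707]
released t 51.9 w 55.8 F [-1.1  0.5 -0. ] tcp [ 0.4961 -0.2289  0.1989]
closed20 t 55.8 w 25.4 F [-0.4  0.1  2. ] tcp [0.5008 0.2376 0.0415]
closed t 56.0 w 24.6 F [-1.  -0.5  6.3] tcp [0.5008 0.2376 0.0416]
lifted t 57.4 w 24.8 F [-0.5  0.8 -0.8] tcp [0.4998 0.2373 0.1987]
```

View pics/g1.png

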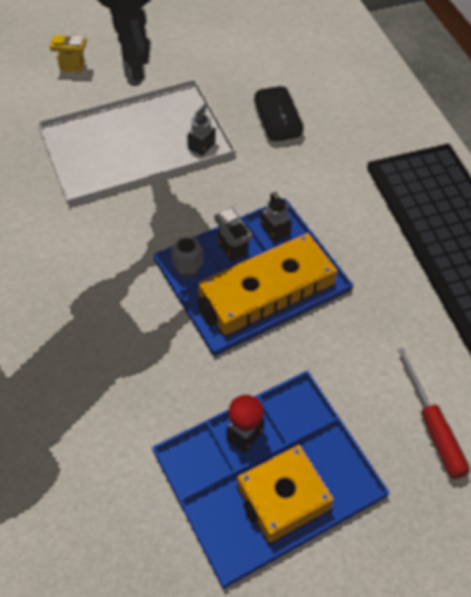

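All four placed parts stand upright. The small gland reads 24.8 mm, above a flat grip, so I'll set it back and regrip it, choosing the angle by the width reading.

Run:
```python
from ops import *
xy=(.5005,.2375)
place(xy,90,.032,.045)
for d in(75,105):
    hover(xy,d); z=.041
    r.move_straight([*xy,z+.04],speed=.2); print(r.move_straight([*xy,z],speed=.06,max_force=15))
    command_gripper(0,force=20); s=st(d)
    if s["grip_width"]<.0245:
        command_gripper(0,force=40); st("closed")
        r.move_straight([*xy,z+.03],speed=.06); r.move_straight([*xy,UP],speed=.2); st("lifted"); break
    command_gripper(.045); r.move_straight([*xy,UP],speed=.2)
```

```text
down contact=True t 59.9 w 24.8 F [0.  0.6 5.8] tcp [0.5005 0.2375 0.0416]
released t 62.0 w 44.7 F [-0.5 -0.1 -0.1] tcp [0.4998 0.2373 0.1987]
False
75 t 64.2 w 23.5 F [ 0.3 -1.1  2.9] tcp [0.5008 0.2376 0.0415]
closed t 64.4 w 22.8 F [-0.6 -0.1  4.9] tcp [0.5009 0.2376 0.0415]
lifted t 65.8 w 22.3 F [ 0.   0.8 -1.2] tcp [0.4998 0.2373 0.1987]
```

Run:
```python
from ops import *
place(slot(ST,-.069),ST[2]+90,.032,.036)
r.reach([.202,.484,.256],[.19659,.98049,-.00065,-.00025]); st("home")
b=optics.get_image("side")[0]; a=optics.get_image("top")[0]
cv2.imwrite("pics/end_side.png",cv2.resize(b[110:480,190:490],None,fx=1.6,fy=1.6,interpolation=cv2.INTER_CUBIC)[:,:,::-1])
cv2.imwrite("pics/end_top.png",cv2.resize(a[160:320,205:500],None,fx=2.7,fy=2.7,interpolation=cv2.INTER_CUBIC)[:,:,::-1])
# key, mouse, screwdriver before/after; slot heights
a0=cv2.imread("pics/top0.png")[:,:,::-1]
for k,(u0,v0,u1,v1) in {'key':(250,219,276,243),'mouse':(230,165,280,200),'driver':(405,175,485,200)}.items():
    (dx,dy),s=cv2.phaseCorrelate(a0[v0:v1,u0:u1].mean(2),a[v0:v1,u0:u1].mean(2)); print(k,round(dx,2),round(dy,2),round(s,2))
for n in("top","side"):
    W,p,ok=cloud(n)
    for k,T,x,zl in(("sel",PT,.069,.042),("twin",PT,0,.042),("lg",PT,-.069,.025),("stop",ST,0,.05),("sg",ST,-.069,.02)):
        c=slot(T,x); q=W[ok&(np.hypot(W[...,0]-c[0],W[...,1]-c[1])<.035)&(W[...,2]>zl)]*1e3
        print(n,k,"off",((q.min(0)+q.max(0))/2)[:2].round()-np.round(c*1e3),"ext",np.ptp(q,0)[:2].round(),"z97",np.percentile(q[:,2],97).round())
```

```text
down contact=True t 69.7 w 23.0 F [-1.9  1.7  6.3] tcp [ 0.4285 -0.2407  0.0425]
released t 71.7 w 35.8 F [ 0.2 -0.   0.2] tcp [ 0.428  -0.2403  0.1989]
home t 74.4 w 35.9 F [-0.2 -0.8 -0. ] tcp [0.2027 0.4837 0.2559]
key 0.62 0.24 0.95
mouse -0.02 0.04 1.15
driver -0.08 0.5 1.17
top sel off [0. 2.] ext [29. 27.] z97 75.0
top twin off [0. 3.] ext [35. 56.] z97 65.0
top lg off [0. 3.] ext [37. 38.] z97 58.0
top stop off [2. 4.] ext [37. 38.] z97 77.0
top sg off [ 1. -8.] ext [25. 47.] z97 46.0
side sel off [-2. -3.] ext [29. 32.] z97 74.0
side twin off [-1. -2.] ext [38. 61.] z97 63.0
side lg off [-1.  0.] ext [39. 41.] z97 56.0
side stop off [-1.  0.] ext [39. 40.] z97 75.0
side sg off [-1.  0.] ext [26. 26.] z97 45.0
```

View pics/end_side.png

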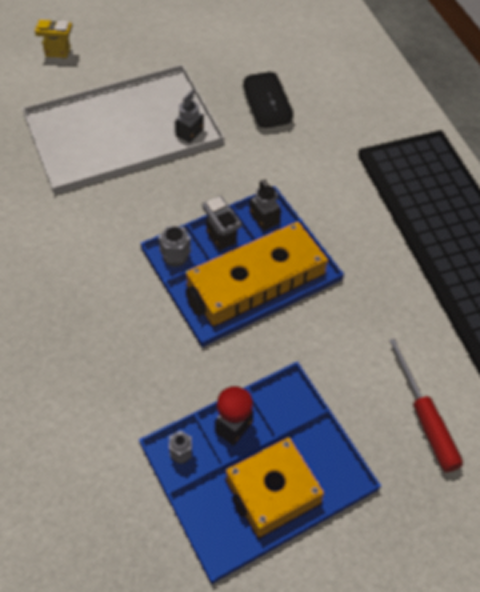

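View pics/end_top.png

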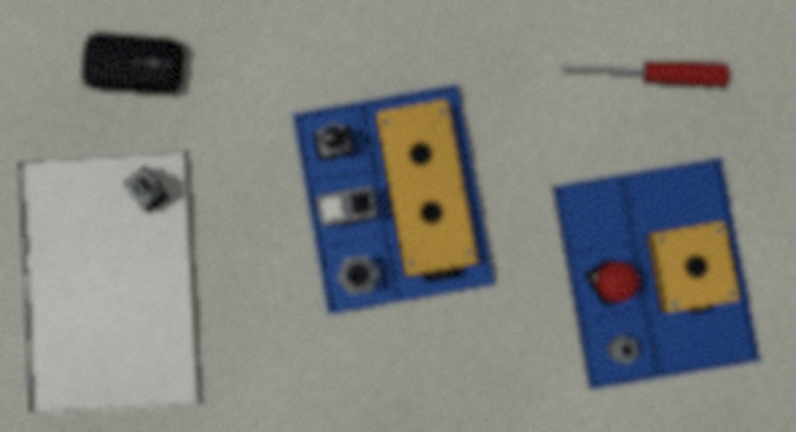

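All five parts stand upright in their own compartments. The crop correlation hints at 0.6 px for the key, so I'll check its depth position and then hand in.

Run:
```python
from vis import *
W=np.nanmean([np.where(k[...,None],w,np.nan) for w,_,k in (cloud("side") for _ in range(6))],0)
q=W[(np.hypot(W[...,0]-.59,W[...,1]-.238)<.036)&(W[...,2]>.072)&(W[...,2]<.09)]*1e3
rc=cv2.minAreaRect(q[:,:2].astype(np.float32)); print(len(q),rc)
r.finish_job()
```

```text
27 ((591.0573120117188, 238.35531616210938), (23.991586685180664, 2.1006503105163574), 38.51048278808594)
the job is handed in; nothing more can be done
```

Both kits are made up and the job is handed in, at about 75 s of the 136 s allowed. I placed the parts in the order you listed:
- **Pendant tray:** the selector, twin push-button and large gland each stand upright in their own compartment.
- **Station tray:** the stop button and small gland each stand upright in their own compartment.

**Regrips:** I first caught both glands off their flats (widths 39.8 and 24.8 mm). I set each back down in the stock and regripped it on the flats (35.1 and 22.3 mm) before placing it.

**Last checks:**
- Both final pictures show all five parts upright, and measured part heights fit the sizes given. They lie within about 4 mm of the compartment centres.
- One top-view reading for the small gland was 8 mm off. I put this down to stray points, because its measured extent was 47 mm; the side view put it within 1 mm.
- The key switch showed a 0.6-pixel shift in the top-view comparison. The depth check put it within 0.4 mm of where it started, so I take the shift to be a change in shadow.
- The mouse showed no shift. The screwdriver's reading was 0.5 pixel, about 1.4 mm, which I take as noise because the arm never went near it; I did not check it further.
- The top and side cameras disagree by about 4 mm in y throughout, so I used the average of the two.

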